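# Free the seized feed knob and nip the concrete cube for measuring

## Task

The feed knob of the measuring stand has seized: break it loose with a short firm twist, then turn it clockwise to run the jaw up to the concrete cube, push the cube with it until the cube sits square against the backstop, and leave it firmly nipped, but do not crush it: stop as soon as you feel it seat. Move the cube with the jaw only, never by hand, let go of the knob at the end, and leave everything else on the table where it is.

Things in the scene. Friction and masses are not known exactly. Their poses are not given: they have to be found in the camera images.
- stand: measuring stand bolted to the table: grey base 130 x 360 x 25 mm (x, y, z), origin at the centre of its underside. Its +y is the way the jaw advances: from the box-shaped gear housing (84 x 80 mm, top 80 mm above the table, centred at y = -125 mm), which carries the knob, past the jaw to the cube and the backstop, all on the base's top, the bed, 25 mm above the table
- knob (a joint): feed knob's turn, rad: 0 at the start (hard stop), growing clockwise seen from above, end stop at 2.8. Drives the jaw 10 mm per rad. Seized: 0.3 to 0.45 N m breaks it loose (reads 0.2 when held still), lasting some 0.35 rad, then easing to a steady 0.04 to 0.06 N m beyond 0.7 rad; left alone, the drag still holds some 5 N at the jaw. Pushing the cube adds up to 0.1. Nipping takes 1.4 to 2.5 rad in all, so regrasp on the way
- knob_grip (a point): middle of the knob's grip bar, on the knob's vertical axis, 120 mm above the table. The bar is black plastic, 50 mm long (this point's x axis), 14 mm thick (y axis), 44 mm tall, its top 16 mm above this point; 28 mm below this point lies the top of a round flange 52 mm across. Turns with the knob
- jaw: steel moving jaw, a plate 60 mm wide, 14 thick, 50 tall, just above the bed; origin at bed level in the middle of its front face, which looks along the stand's +y; starts at y = -50 mm of the stand. Once the cube is seated, each further 0.1 N m on the knob presses 10 N more. 12 N nips it firmly (about 0.17 N m on the knob; aim for 0.2 to 0.3); over 45 N (0.4 to 0.5 N m) is crushing
- cube: concrete test cube to be measured, 70 mm, 0.7 to 0.9 kg, on the bed 4 to 8 mm ahead of the jaw, a little askew; origin at the centre of its underside. The backstop beyond it is a steel pad 64 mm wide, 54 tall, on a dark holder across the bed; its face was set anywhere between y = 34 and 43 mm of the stand and is not measured: find it by feel. The pad is stiffly sprung and yields 1 mm per 10 N
- master: plain steel check cylinder, 32 mm across, 30 tall, standing on the stand's bed behind the backstop; origin at its middle on the underside; leave alone
- spare_cube: second 70 mm concrete cube, on the table beside the stand; not the one to be measured; origin at its middle on the underside; leave alone
- caliper: steel and black digital caliper, about 75 x 200 x 12 mm, lying on the table on the other side of the stand; origin at its middle on the underside; leave alone
- brush: hand brush lying on the table; origin at its middle on the table; leave alone
- square: try square, steel blade 120 x 22 mm with a wooden stock, lying on the table; origin at its middle on the underside; leave alone
- paste_jar: grey jar with white lid, 60 mm across, 70 tall; origin at its middle on the underside; leave alone
- oil_can: steel can, 54 mm across, 90 tall; origin at its middle on the underside; leave alone
There are look-alikes about, which are no part of the job. Leave any purple or red look-alike of the cube alone.

How it is judged:
On the way, in this order (a step that is already met when the one before it is completed fails the run):
1. the knob is broken loose: turned 0.35 rad or more (value of joint knob above 0.35 rad), for 0.1 s.
2. the jaw presses the cube with 12 N or more, so that it is seated against the backstop (contact force between jaw and cube above 12 N), for 0.2 s.
At the end, for the whole second after the job is handed in: the cube, upright within 0.04 rad and square to the stand within 0.04 rad, stays nipped between jaw and backstop (the jaw, at least 11 mm advanced, still presses it with more than 1 N), all at rest and the knob let go (contact force between jaw and cube above 1 N and y of jaw in the frame of stand above -0.039 m and angle between the y axis of cube and the y axis of stand, either way round below 0.04 rad and angle between cube's own z axis and vertical below 0.04 rad and linear speed of cube below 0.01 m/s and velocity of joint knob between -0.05 and 0.05 rad/s); the robot touches nothing.
It fails at once if the jaw crushes the cube: more than 45 N (contact force between jaw and cube above 45 N).
It fails at once if the cube is touched by the robot (over 1 N) (contact force between any of the fingers, the arm and cube above 1 N).
It fails at once if another loose thing is moved more than 20 mm (distance of any of master, spare_cube, caliper, brush, square, paste_jar, oil_can from where it was at the start of the episode above 0.02 m).
It also fails if it takes over 58 s, if anything falls off the work surface, if the arm or the gripper's body presses on something with over 40 N, if the wrist force passes 120 N, or if a joint passes its speed limit or range.

## Robot

A 7-joint arm with a two-finger parallel gripper is mounted at the origin on the work surface. World frame = base frame: x ahead of the robot, y to its left, z up, the work surface at z = 0. Lengths are in m, angles in rad, forces in N, time in s.
With the tool pointing down it reaches from about 0.425 to 0.925 m from the base axis. Payload 6.8 kg.
Tool frame: the origin (TCP) lies on the front face of the gripper's body, between the roots of the fingers; the fingertips stand 73 mm ahead of it and the grasp point (between the pads) lies 54 mm ahead of it; z points along the fingers, y is the direction in which the jaws open and shut (so a half turn about z gives the same grasp; the last joint's range is limited). The gripper opens to 85 mm and grips with 20 to 120 N. Pads are 22 mm wide; open, the fingers measure 114 mm over their backs; the gripper's body (76 mm by 85 mm) begins 54 mm behind the grasp point. The pads swing forward as they close: fully open they stand 13 mm farther back than shut.
Start: joints at [1.026, 0.477, 0.022, 1.555, -0.011, 1.109, -0.083], TCP at [0.286, -0.612, 0.304] pointing down, gripper open.
Joint ranges: [-2.96, 2.96], [-0.34, 2.1], [-1.41, 1.46], [0.24, 2.44], [-1.37, 4.51], [0.17, 1.92], [-2.96, 2.96]. Speed limits (rad/s): [2.39, 2.39, 3.14, 3.14, 3.14, 3.14, 3.14].

## Interface

Orientations are given as a unit quaternion [w, x, y, z].
In Python, from station import get_obs, read_camera, hand_in, spot_in, cut_out, spot_point gives the robot as it stands. The module is installed in compiled form; this text tells all that it offers.
- The arm moves only by the tool move_arm, never from a script. Its arguments are lists of equal length, an entry for each row: "gripper": the opening, from 0 (shut) to 1 (fully open); "xyz": the shift along the tool's x, y, z in cm, a list of three; "twist": the turn about the tool's z in rad. A call has 1 to 5 rows; each row is the pose to reach, as a shift and turn from the pose commanded when the call began, along the tool's axes at that moment; what a row does not reach only later rows make up. A row lasts 1/12 s, in which the tool goes at most 41.7 mm and 7.16 degrees, less where a joint would pass 70% of its speed; a pose out of reach is approached as far as the arm can. A call with a gripper value outside its range is refused whole. The fingers move at their own pace and stop on an object; "squeeze" is the grip in N (left out, the last holds). Time passes only in rows, so rows that repeat a pose let the fingers close. It gives the time, the measured TCP pose, the force and the opening at its end, in the units of the state.
- get_obs(): the state, without advancing time (a new reading comes with each control period).
- read_camera(name): name is "scene" or "top" or "wrist"; returns a dict with "pixels" (480x640x3 uint8, red, green, blue), "fx", "fy", "cx", "cy" (pixels), "R" (3x3) and "t" (3): a world point X has camera coordinates R X + t. Camera axes: x right, y down, z forward; pixel columns grow to the right and rows downward; lengths in m; the calibration is good to about 2 mm. A picture is of the moment at which its call begins. There is no depth.
- hand_in(): hands the job in, once; it reports no verdict.
Trained networks look in the newest picture that a camera, given by its name, has taken for a name from the list of things; names that differ only in an ending like _2 or _b are one class to them, and where a whole thing is asked for, a point or a joint stands for the part that bears it (a point fixed in the world has none). Each returns a list of dicts, best first, with "p" (0 to 1); they miss things now and then, are a little off and sometimes report something else, mostly with a low value. They report only what shows in the picture. A call takes as long as a camera call. They do not tell look-alikes from the thing itself.
- spot_in(query, camera): "centre" ([x, y, z] in m, in world coordinates, good to about 4 mm: the middle of the surface that is visible of it).
- cut_out(query, camera): "pixels" (480x640 bool, what is visible of it).
- spot_point(query, camera): "centre" ([x, y, z] in m, in world coordinates, good to about 4 mm: a listed point, or the origin of a listed thing).
The state is a dict: "t": time; "q": joint angles; "joint_vel": joint speeds; "joint_torque": joint torques, N m; "eef_pos": TCP position; "tool_rot": TCP orientation; "contact_force": force on the tool from outside, world axes, zero at the start; "torque": the same for the moment, N m; "gripper_width": opening from 0.0 (shut) to 1.0 (fully open).
Only numpy, scipy, OpenCV 4.12 (cv2) and the standard library are available. Lean on these libraries where they do the work, as an engineer would, in place of code of your own. Each camera call takes 0.05 s, during which the arm holds its last target.

## Working session

There is one attempt and no reset: what is moved stays moved. The work goes in short steps, Python scripts to look and compute and a tool call to move; the robot and the scene stay as the last step left them, time stands still between calls to the robot, and variables do not carry over. Pictures are saved under pics/ and viewed, and the job is handed in when it is done.

Besides the shell and the picture viewer there is one more tool, called after "Emit:" as name([rows], argument=value, ...), one row to a line, values as JSON. move_arm: Moves the arm, as the interface text tells. Its arguments: {"type":"object","properties":{"gripper":{"type":"array","items":{"type":"number"}},"xyz":{"type":"array","items":{"type":"array","items":{"type":"number"}}},"twist":{"type":"array","items":{"type":"number"}},"squeeze":{"type":"number"}},"required":["gripper","xyz","twist"]}

```bash
mkdir -p pics
python3 - <<'E'
from station import *
import cv2
for c in("scene","top"):
    im=read_camera(c); cv2.imwrite(f"pics/{c}0.png",im["pixels"][:,:,::-1])
    for n in("knob_grip","jaw","cube","stand"):
        print(c,n,[(d["centre"],round(d["p"],2)) for d in spot_point(n,c)][:3])
o=get_obs();print(o)
E
```

```text
scene knob_grip [([0.6471, -0.1132, 0.1226], 0.63)]
scene jaw [([0.6163, -0.0498, 0.0264], 0.6)]
scene cube [([0.3435, -0.1632, -0.0042], 0.78), ([0.5749, -0.2692, 0.0062], 0.63), ([0.5917, -0.0052, 0.0254], 0.62)]
scene stand [([0.5952, -0.0023, 0.0037], 0.8)]
top knob_grip [([0.6436, -0.1166, 0.1206], 0.77)]
top jaw [([0.6135, -0.0489, 0.0293], 0.73)]
top cube [([0.5694, -0.2717, 0.0002], 0.79), ([0.3461, -0.1615, 0.0004], 0.75)]
top stand [([0.5938, 0.0039, 0.0008], 0.93), ([0.6109, -0.0482, 0.0298], 0.6)]
{'t': 0.5, 'q': array([ 1.02589957,  0.47702397,  0.02240731,  1.55545493, -0.01147526,
        1.10931657, -0.08310642]), 'joint_vel': array([-0.0005744 , -0.001437  , -0.00151949, -0.00102394,  0.00042092,
       -0.0002022 ,  0.00024041]), 'joint_torque': array([-1.05712235e-03, -5.95804274e+01,  1.60465211e+00, -2.81289303e+01,
        1.23859645e-02,  2.52094360e-03,  2.83647444e-05]), 'eef_pos': array([ 0.28553927, -0.61161593,  0.30386873]), 'tool_rot': array([-3.34614047e-05,  9.76248271e-01,  2.16654820e-01, -1.71570534e-05]), 'contact_force': array([ 0.97950316,  0.20565867, -0.89520861]), 'torque': array([-0.00994615,  0.02169538,  0.00433085]), 'gripper_width': 0.9985680369079462}
```

View pics/scene0.png

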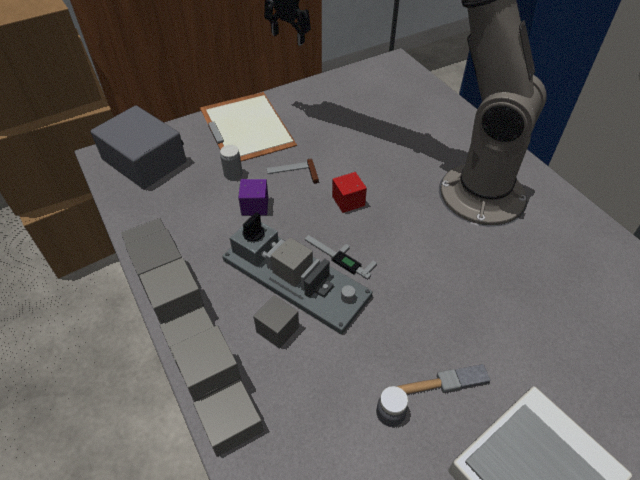

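View pics/top0.png

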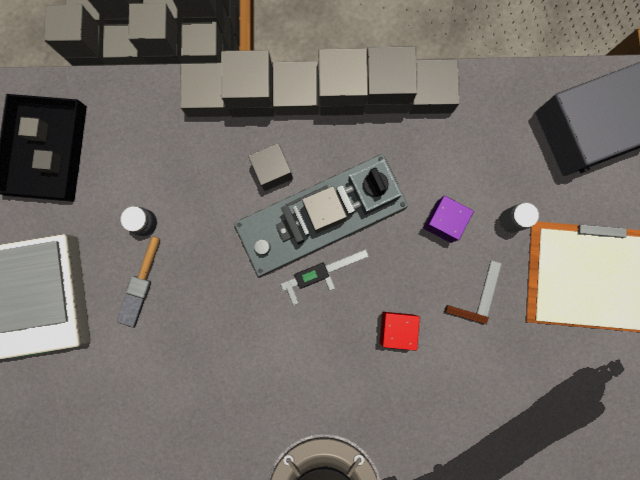

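Cube candidates: grey (323,210) in top, on the stand between jaw and backstop, is the one. The grey cube at (270,166) is the spare; purple (450,218) and red (400,331) are look-alikes. Next I enlarge the knob area.

```bash
cat > h.py <<'E'
from station import *
import cv2,numpy as np
def proj(im,X):
    p=im["R"]@np.array(X)+im["t"];return np.array([im["fx"]*p[0]/p[2]+im["cx"],im["fy"]*p[1]/p[2]+im["cy"]])
def plane(im,uv,z):
    d=im["R"].T@np.array([(uv[0]-im["cx"])/im["fx"],(uv[1]-im["cy"])/im["fy"],1]);c=-im["R"].T@im["t"]
    return c+d*(z-c[2])/d[2]
E
python3 - <<'E'
from h import *
im=read_camera("top")
a=im["pixels"][140:290,220:420,::-1]
cv2.imwrite("pics/topc.png",cv2.resize(a,None,fx=4,fy=4,interpolation=cv2.INTER_CUBIC))
m=cut_out("stand","top")[0]["pixels"].astype(np.uint8)
c=max(cv2.findContours(m,0,2)[0],key=cv2.contourArea)
r=cv2.minAreaRect(c);b=cv2.boxPoints(r);P=[plane(im,p,0.02)for p in b];print(b,np.round(P,4))
for i in range(4):
    d=P[(i+1)%4]-P[i];print(np.linalg.norm(d),np.arctan2(-d[0],d[1]))
for d in cut_out("knob_grip","top"):print(d["p"],cv2.minAreaRect(np.argwhere(d["pixels"])[:,::-1].astype(np.float32)),d["pixels"].sum())
im=read_camera("scene");u=proj(im,[.645,-.115,.12]).astype(int);print(u)
a=im["pixels"][u[1]-50:u[1]+100,u[0]-50:u[0]+150,::-1]
cv2.imwrite("pics/scc.png",cv2.resize(a,None,fx=4,fy=4,interpolation=cv2.INTER_CUBIC))
E
```

```text
[[231.003   221.87738]
 [382.45416 150.74121]
 [409.02313 207.30731]
 [257.57196 278.44348]] [[ 0.5779  0.1937  0.02  ]
 [ 0.731  -0.139   0.02  ]
 [ 0.6049 -0.1938  0.02  ]
 [ 0.4543  0.1357  0.02  ]]
0.36619676800009654 -2.7104994737404025
0.13746982482864678 1.9805827129003217
0.3622814389378067 0.428566944718598
0.13652698718458223 -1.1324688694998661
0.68 ((374.2500305175781, 183.25001525878906), (26.162948608398438, 24.041629791259766), 45.0) 536
[250 222]
```

View pics/topc.png

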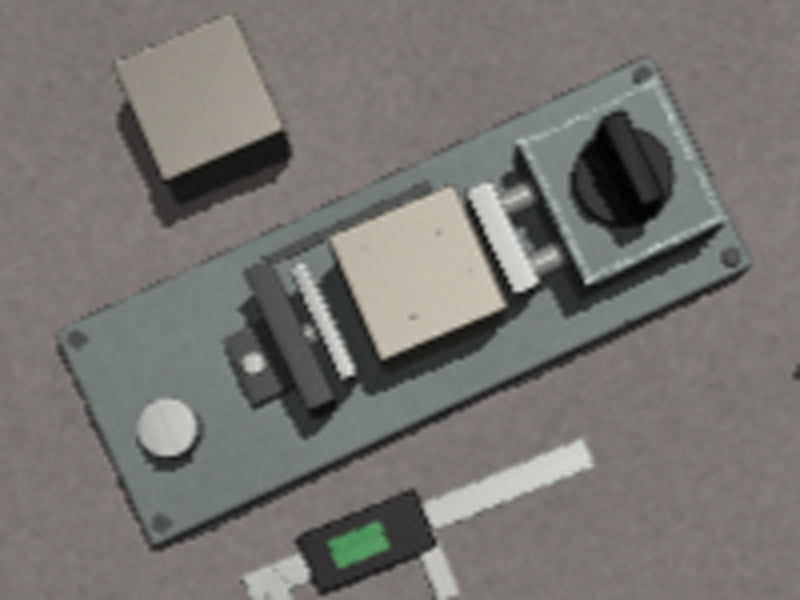

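View pics/scc.png

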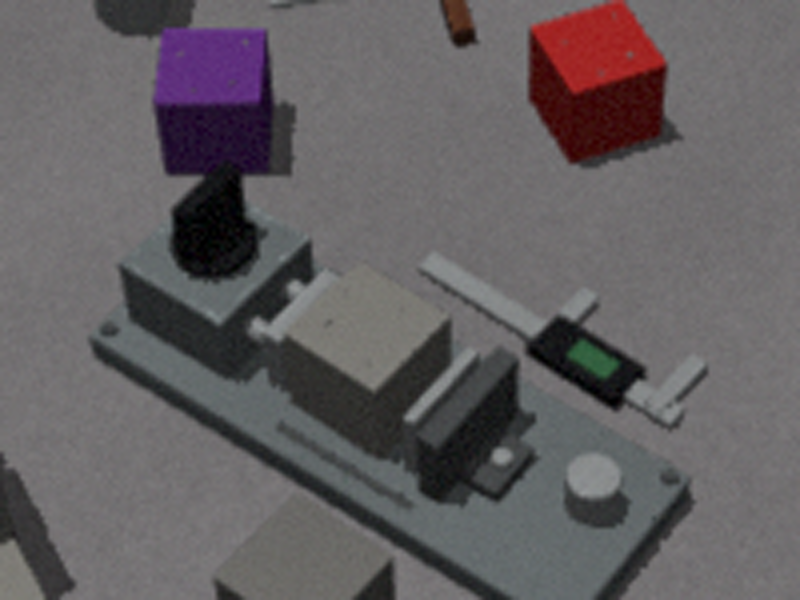

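Run:
```python
from h import *
from scipy.spatial.transform import Rotation as Ro
im=read_camera("top")
A=plane(im,(374.2,170),.136);B=plane(im,(382.6,189.8),.136);print(A,B,(A+B)/2,np.linalg.norm(A-B))
d=A-B;th=np.arctan2(d[1],d[0]);print("bar dir",th)
o=get_obs();q=o["tool_rot"];M=Ro.from_quat(q[[1,2,3,0]]).as_matrix();print(M.round(3))
x=M[:,0];print("tool x dir",np.arctan2(x[1],x[0]))
g=np.array([.644,-.1145,.12+.054]);print("shift tool cm",M.T@(g+[0,0,.08]-o["eef_pos"])*100)
# needed twist: tool x to bar dir; positive twist = clockwise => angle decreases
tw=np.arctan2(x[1],x[0])-th;print("twist",[(tw+k*np.pi) for k in(-2,-1,0,1,2)],o["q"][6])
```

```text
[ 0.6616307  -0.10838327  0.136     ] [ 0.62206133 -0.12395403  0.136     ] [ 0.64184601 -0.11616865  0.136     ] 0.042522742264311846
bar dir 0.3748950163878701
[[ 0.906  0.423  0.   ]
 [ 0.423 -0.906 -0.   ]
 [ 0.     0.    -1.   ]]
tool x dir 0.43677327351667866
shift tool cm [ 53.5085261  -29.88276791   4.99243996]
twist [np.float64(-6.221307050050777), np.float64(-3.0797143964609845), np.float64(0.06187825712880857), np.float64(3.2034709107186017), np.float64(6.345063564308395)] -0.08310094512050298
```

Emit:
move_arm([
  [3.6, -2, 0],
  [7.2, -4, 0],
  [10.8, -6, 0],
  [14.4, -8, 0],
  [18, -10, 0],
], gripper=[1, 1, 1, 1, 1], twist=[0, 0, 0, 0, 0], squeeze=100)

```text
t: 1.17
eef_pos: [0.4072, -0.4432, 0.3041]
tool_rot: [0.0, 0.976, 0.217, 0.0]
contact_force: [1.4, -0.4, 0.3]
gripper_width: 0.997
```

Emit:
move_arm([
  [3.6, -2, 0],
  [7.2, -4, 0],
  [10.8, -6, 0],
  [14.4, -8, 0],
  [18, -10, 0],
], gripper=[1, 1, 1, 1, 1], twist=[0, 0, 0, 0, 0])

```text
t: 1.58
eef_pos: [0.528, -0.2764, 0.3043]
tool_rot: [0.0, 0.976, 0.217, 0.0]
contact_force: [0.3, 0.0, 0.4]
gripper_width: 0.999
```

Emit:
move_arm([
  [3.5, -2, 0],
  [7, -4, 0],
  [10.5, -6, 0],
  [14, -8, 0],
  [17.5, -9.9, 0],
], gripper=[1, 1, 1, 1, 1], twist=[0, 0, 0, 0, 0])

```text
t: 2.0
eef_pos: [0.6447, -0.1125, 0.3041]
tool_rot: [0.0, 0.976, 0.217, 0.0]
contact_force: [0.8, -0.5, 0.5]
gripper_width: 0.998
```

Emit:
move_arm([
  [0, 0, 0],
  [0, 0, 0],
  [0, 0, 0],
  [0, 0, 0],
  [0, 0, 0],
], gripper=[1, 1, 1, 1, 1], twist=[-0.12, -0.24, -0.36, -0.48, -0.6])

```text
t: 2.42
eef_pos: [0.6439, -0.1144, 0.3039]
tool_rot: [0.0, 0.867, 0.498, -0.0]
contact_force: [-0.2, 0.1, 0.3]
gripper_width: 1.003
```

Run:
```python
from station import *
o=get_obs();print(o["q"],o["eef_pos"])
```

```text
[ 0.29577495  0.46105489 -0.29902771  1.59208981  0.14699347  1.11057016
 -0.5672323 ] [ 0.64392015 -0.11435768  0.30391631]
```

Emit:
move_arm([
  [0, 0, 0],
  [0, 0, 0],
  [0, 0, 0],
  [0, 0, 0],
  [0, 0, 0],
], gripper=[1, 1, 1, 1, 1], twist=[0.12, 0.24, 0.36, 0.48, 0.6])

```text
t: 2.83
eef_pos: [0.6438, -0.1145, 0.304]
tool_rot: [0.0, 0.977, 0.214, 0.0]
contact_force: [-0.8, 0.1, 0.3]
gripper_width: 1.0
```

Run:
```python
from h import *
im=read_camera("wrist");cv2.imwrite("pics/w1.png",im["pixels"][:,:,::-1])
print(proj(im,[.644,-.1145,.136]));print([(d["centre"],d["p"]) for d in spot_point("knob_grip","wrist")])
o=get_obs();print(o["q"],o["eef_pos"],o["torque"])
```

```text
[325.85571944 247.8502795 ]
[([0.6461, -0.1102, 0.122], 0.83)]
[ 0.20545613  0.44958551 -0.17297147  1.59916418  0.08441843  1.10007669
 -1.12417926] [ 0.64386066 -0.11432576  0.30399356] [-0.05758831 -0.02569124  0.03065605]
```

View pics/w1.png

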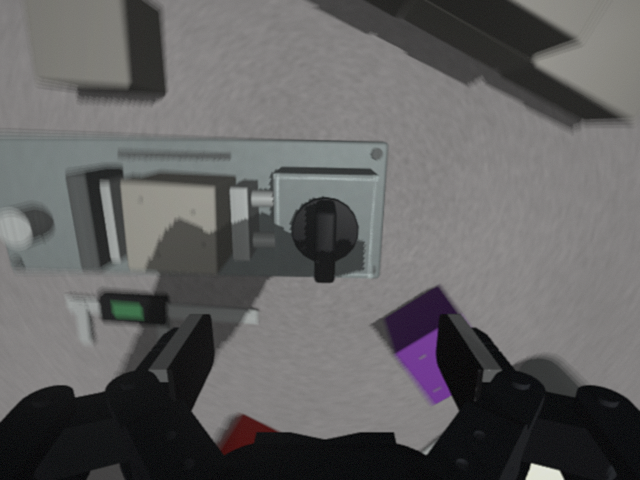

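Wrist view: the bar is vertical in the image (column 325, rows about 200-282), parallel to tool x and centred. A half turn back gives the wrist its full clockwise room, because q7 falls with +twist.

Emit:
move_arm([
  [0, 0, 0],
  [0, 0, 0],
  [0, 0, 0],
  [0, 0, 0],
  [0, 0, 0],
], gripper=[1, 1, 1, 1, 1], twist=[-0.12, -0.24, -0.36, -0.48, -0.6])

```text
t: 3.35
eef_pos: [0.6439, -0.1145, 0.304]
tool_rot: [0.0, 0.866, 0.5, 0.0]
contact_force: [0.1, -0.6, 0.8]
gripper_width: 1.002
```

Emit:
move_arm([
  [0, 0, 0],
  [0, 0, 0],
  [0, 0, 0],
  [0, 0, 0],
  [0, 0, 0],
], gripper=[1, 1, 1, 1, 1], twist=[-0.12, -0.24, -0.36, -0.48, -0.6])

```text
t: 3.77
eef_pos: [0.6439, -0.1145, 0.304]
tool_rot: [0.0, 0.68, 0.734, 0.0]
contact_force: [0.3, -0.7, -0.5]
gripper_width: 0.997
```

Emit:
move_arm([
  [0, 0, 0],
  [0, 0, 0],
  [0, 0, 0],
  [0, 0, 0],
  [0, 0, 0],
], gripper=[1, 1, 1, 1, 1], twist=[-0.12, -0.24, -0.36, -0.48, -0.6])

```text
t: 4.18
eef_pos: [0.6439, -0.1146, 0.304]
tool_rot: [0.0, 0.433, 0.902, -0.0]
contact_force: [-0.2, -0.7, 0.4]
gripper_width: 0.998
```

Emit:
move_arm([
  [0, 0, 0],
  [0, 0, 0],
  [0, 0, 0],
  [0, 0, 0],
  [0, 0, 0],
], gripper=[1, 1, 1, 1, 1], twist=[-0.12, -0.24, -0.36, -0.48, -0.6])

```text
t: 4.6
eef_pos: [0.6439, -0.1146, 0.304]
tool_rot: [0.0, 0.147, 0.989, -0.0]
contact_force: [-0.7, -0.1, 0.1]
gripper_width: 1.0
```

Emit:
move_arm([
  [0, 0, 0],
  [0, 0, 0],
  [0, 0, 0],
  [0, 0, 0],
  [0, 0, 0],
], gripper=[1, 1, 1, 1, 1], twist=[-0.12, -0.24, -0.36, -0.48, -0.6])

```text
t: 5.02
eef_pos: [0.6439, -0.1147, 0.3041]
tool_rot: [0.0, -0.152, 0.988, -0.0]
contact_force: [-0.0, 0.3, 0.1]
gripper_width: 1.003
```

Emit:
move_arm([
  [0, 0, 1],
  [0, 0, 3],
  [0, 0, 3],
  [0, 0, 3],
  [0, 0, 3],
], gripper=[1, 1, 1, 1, 1], twist=[-0.12, -0.14, -0.14, -0.14, -0.14])

```text
t: 5.43
eef_pos: [0.6441, -0.1145, 0.2747]
tool_rot: [0.0, -0.216, 0.976, -0.0]
contact_force: [0.4, 0.5, -0.2]
gripper_width: 1.0
```

Run:
```python
from h import *
im=read_camera("wrist");cv2.imwrite("pics/w2.png",im["pixels"][:,:,::-1])
print(proj(im,[.644,-.1145,.136]));print([(d["centre"],d["p"]) for d in spot_point("knob_grip","wrist")])
o=get_obs();print(o["q"],o["eef_pos"],o["torque"],o["tool_rot"])
```

```text
[323.56503688 264.8462867 ]
[([0.6445, -0.1084, 0.122], 0.88)]
[ 0.64217085  0.60114429 -0.82284581  1.59540769  0.47139829  1.15239847
  1.71833512] [ 0.64438142 -0.11424777  0.27516093] [ 0.04004154 -0.01899984 -0.03801602] [ 8.11540877e-04 -2.16010808e-01  9.76390590e-01 -2.95894970e-04]
```

View pics/w2.png

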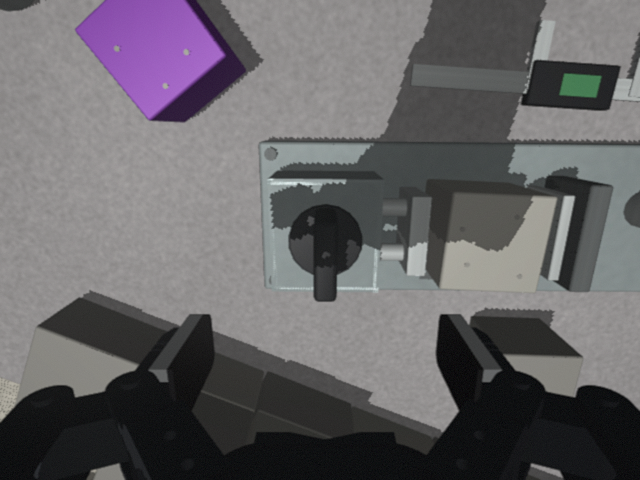

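Emit:
move_arm([
  [0, 0, 2.5],
  [0, 0, 5],
  [0, 0, 7.5],
  [0, 0, 9.8],
  [0, 0, 9.8],
], gripper=[1, 1, 1, 1, 1], twist=[0, 0, 0, 0, 0])

```text
t: 5.95
eef_pos: [0.6417, -0.1148, 0.1721]
tool_rot: [-0.003, -0.216, 0.976, 0.001]
contact_force: [-1.1, 0.1, -1.0]
gripper_width: 0.999
```

Emit:
move_arm([
  [0, 0, 0],
  [0, 0, 0],
  [0, 0, 0],
  [0, 0, 0],
  [0, 0, 0],
], gripper=[0.3, 0.3, 0.3, 0.3, 0.3], twist=[0, 0, 0, 0, 0], squeeze=100)

```text
t: 6.37
eef_pos: [0.6445, -0.1144, 0.1773]
tool_rot: [0.001, -0.216, 0.976, -0.0]
contact_force: [-0.2, 0.3, -0.4]
gripper_width: 0.307
```

Run:
```python
from h import *
im=read_camera("wrist");cv2.imwrite("pics/w3.png",im["pixels"][:,:,::-1])
o=get_obs();print(o["q"],o["eef_pos"],o["torque"],o["tool_rot"],o["contact_force"])
```

```text
[ 0.60485066  0.70145506 -0.76468613  1.6724886   0.56109624  0.99809558
  1.65082076] [ 0.64429195 -0.11445226  0.17697569] [0.02544566 0.00400092 0.05007784] [ 7.08187643e-04 -2.15849836e-01  9.76426237e-01 -3.88058566e-04] [-0.4082579   0.46751373  0.88910561]
```

View pics/w3.png

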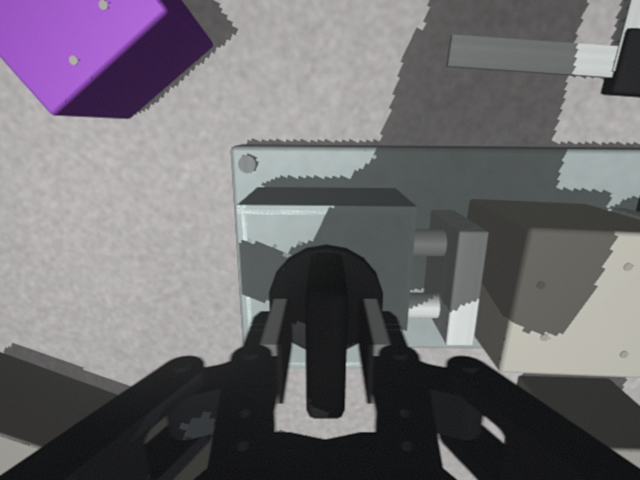

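The bar (columns 306-345) sits centred between the pads. Now I close on it.

Emit:
move_arm([
  [0, 0, 0.2],
  [0, 0, 0.2],
  [0, 0, 0.2],
  [0, 0, 0.2],
  [0, 0, 0.2],
], gripper=[0, 0, 0, 0, 0], twist=[0, 0, 0, 0, 0], squeeze=100)

```text
t: 6.83
eef_pos: [0.6442, -0.1143, 0.1749]
tool_rot: [0.001, -0.216, 0.976, -0.0]
contact_force: [-1.9, -0.5, 7.0]
gripper_width: 0.149
```

```bash
cat > s.py <<'E'
from station import *
import numpy as np
o=get_obs();q=o["tool_rot"]
print("t",o["t"].__round__(2),"q7",o["q"][6].round(3),"yaw",round(float(2*np.arctan2(q[2],q[1])),4),"pos",o["eef_pos"].round(4),"F",o["contact_force"].round(1),"M",o["torque"].round(3),"gw",round(o["gripper_width"],3),"tau7",o["joint_torque"][6].round(3))
E
python3 s.py
```

```text
t 6.83 q7 1.649 yaw 3.5762 pos [ 0.6442 -0.1143  0.1749] F [-1.9 -0.5  7. ] M [-0.011  0.304 -0.259] gw 0.149 tau7 0.231
```

Emit:
move_arm([
  [0, 0, 0],
  [0, 0, 0],
], gripper=[0, 0], twist=[0.06, 0.06], squeeze=120)

```text
t: 7.0
eef_pos: [0.6443, -0.1143, 0.1749]
tool_rot: [0.001, -0.185, 0.983, -0.0]
contact_force: [-1.5, 0.6, 5.8]
gripper_width: 0.146
```

```bash
python3 s.py
```

```text
t 7.0 q7 1.594 yaw 3.514 pos [ 0.6443 -0.1143  0.1749] F [-1.5  0.6  5.8] M [0.012 0.354 0.083] gw 0.146 tau7 -0.601
```

Emit:
move_arm([
  [0, 0, 0],
  [0, 0, 0],
  [0, 0, 0],
], gripper=[0, 0, 0], twist=[0.06, 0.12, 0.12])

```text
t: 7.25
eef_pos: [0.6442, -0.1143, 0.175]
tool_rot: [0.001, -0.126, 0.992, -0.0]
contact_force: [-2.1, -0.3, 4.9]
gripper_width: 0.146
```

```bash
python3 s.py
```

```text
t 7.25 q7 1.489 yaw 3.3945 pos [ 0.6442 -0.1143  0.175 ] F [-2.1 -0.3  4.9] M [0.05  0.383 0.237] gw 0.146 tau7 -0.915
```

Emit:
move_arm([
  [0, 0, 0],
  [0, 0, 0],
  [0, 0, 0],
], gripper=[0, 0, 0], twist=[0.08, 0.16, 0.22])

```text
t: 7.5
eef_pos: [0.6443, -0.1143, 0.1749]
tool_rot: [0.001, -0.016, 1.0, -0.0]
contact_force: [-0.6, -1.4, 5.6]
gripper_width: 0.149
```

```bash
python3 s.py
python3 - <<'E'
from h import *
im=read_camera("wrist");cv2.imwrite("pics/w4.png",im["pixels"][:,:,::-1])
E
```

```text
t 7.5 q7 1.296 yaw 3.1741 pos [ 0.6443 -0.1143  0.1749] F [-0.6 -1.4  5.6] M [0.035 0.373 0.516] gw 0.149 tau7 0.114
```

View pics/w4.png

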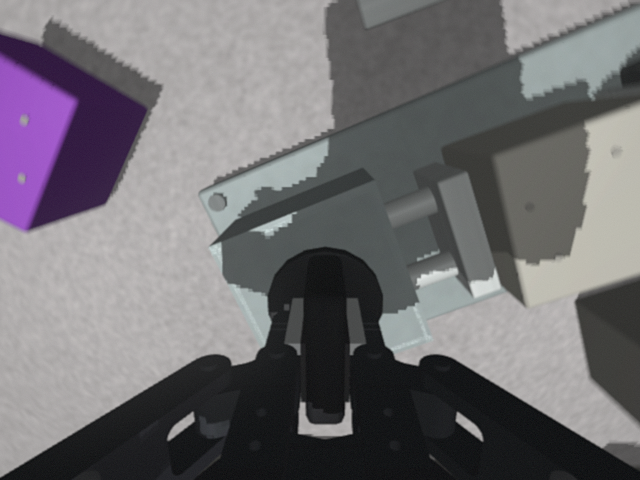

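Emit:
move_arm([
  [0, 0, 0],
  [0, 0, 0],
  [0, 0, 0],
], gripper=[0, 0, 0], twist=[0.05, 0.1, 0.1])

```text
t: 7.8
eef_pos: [0.6443, -0.1144, 0.1749]
tool_rot: [0.001, 0.033, 0.999, -0.0]
contact_force: [-2.0, -0.2, 5.9]
gripper_width: 0.143
```

```bash
python3 s.py
```

```text
t 7.8 q7 1.21 yaw 3.076 pos [ 0.6443 -0.1144  0.1749] F [-2.  -0.2  5.9] M [0.002 0.352 0.243] gw 0.143 tau7 -0.762
```

Emit:
move_arm([
  [0, 0, 0],
  [0, 0, 0],
  [0, 0, 0],
], gripper=[0, 0, 0], twist=[0.05, 0.1, 0.1])

```text
t: 8.05
eef_pos: [0.6443, -0.1144, 0.1749]
tool_rot: [0.001, 0.083, 0.997, -0.0]
contact_force: [-1.0, -0.3, 6.4]
gripper_width: 0.145
```

```bash
python3 s.py
```

```text
t 8.05 q7 1.123 yaw 2.976 pos [ 0.6443 -0.1144  0.1749] F [-1.  -0.3  6.4] M [-0.051  0.353  0.173] gw 0.145 tau7 -0.701
```

Emit:
move_arm([
  [0, 0, 0],
  [0, 0, 0],
  [0, 0, 0],
], gripper=[0, 0, 0], twist=[0.05, 0.1, 0.1])

```text
t: 8.3
eef_pos: [0.6442, -0.1144, 0.1749]
tool_rot: [0.001, 0.133, 0.991, -0.0]
contact_force: [-1.5, -0.7, 6.7]
gripper_width: 0.141
```

```bash
python3 s.py
```

```text
t 8.3 q7 1.035 yaw 2.8753 pos [ 0.6442 -0.1144  0.1749] F [-1.5 -0.7  6.7] M [-0.103  0.337 -0.021] gw 0.141 tau7 -0.506
```

Emit:
move_arm([
  [0, 0, 0],
  [0, 0, 0],
  [0, 0, 0],
], gripper=[0, 0, 0], twist=[0.05, 0.1, 0.1])

```text
t: 8.55
eef_pos: [0.6443, -0.1144, 0.1749]
tool_rot: [0.001, 0.182, 0.983, -0.0]
contact_force: [-1.7, -0.2, 7.8]
gripper_width: 0.148
```

```bash
python3 s.py
```

```text
t 8.55 q7 0.948 yaw 2.7753 pos [ 0.6443 -0.1144  0.1749] F [-1.7 -0.2  7.8] M [-0.127  0.364 -0.064] gw 0.148 tau7 -0.501
```

Emit:
move_arm([
  [0, 0, 0],
  [0, 0, 0],
  [0, 0, 0],
], gripper=[0, 0, 0], twist=[0.05, 0.1, 0.1])

```text
t: 8.8
eef_pos: [0.6442, -0.1145, 0.1749]
tool_rot: [0.001, 0.231, 0.973, -0.0]
contact_force: [-1.9, -0.9, 6.0]
gripper_width: 0.144
```

```bash
python3 s.py
```

```text
t 8.8 q7 0.861 yaw 2.6753 pos [ 0.6442 -0.1145  0.1749] F [-1.9 -0.9  6. ] M [-0.172  0.314 -0.069] gw 0.144 tau7 -0.495
```

Emit:
move_arm([
  [0, 0, 0],
  [0, 0, 0],
  [0, 0, 0],
], gripper=[0, 0, 0], twist=[0.05, 0.1, 0.1])

```text
t: 9.05
eef_pos: [0.6442, -0.1145, 0.1749]
tool_rot: [0.001, 0.279, 0.96, -0.0]
contact_force: [-1.1, -0.6, 6.4]
gripper_width: 0.144
```

```bash
python3 s.py;python3 - <<'E'
from h import *
im=read_camera("top");cv2.imwrite("pics/t5.png",cv2.resize(im["pixels"][140:290,220:420,::-1],None,fx=4,fy=4,interpolation=cv2.INTER_CUBIC))
E
```

```text
t 9.05 q7 0.774 yaw 2.5753 pos [ 0.6442 -0.1145  0.1749] F [-1.1 -0.6  6.4] M [-0.072  0.399 -0.027] gw 0.144 tau7 -0.483
```

View pics/t5.png

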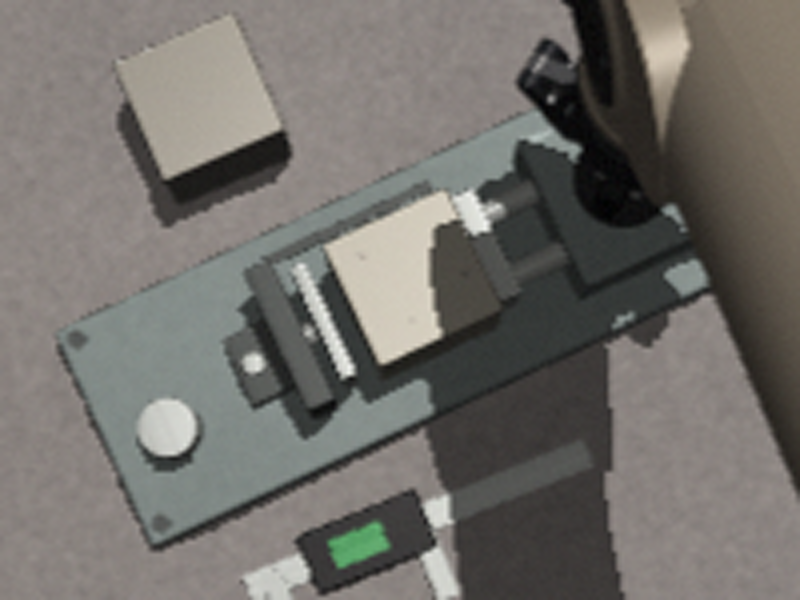

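Emit:
move_arm([
  [0, 0, 0],
  [0, 0, 0],
  [0, 0, 0],
], gripper=[0, 0, 0], twist=[0.05, 0.1, 0.1])

```text
t: 9.35
eef_pos: [0.6442, -0.1145, 0.1749]
tool_rot: [0.001, 0.327, 0.945, -0.0]
contact_force: [-1.7, -0.2, 6.0]
gripper_width: 0.148
```

```bash
python3 s.py
```

```text
t 9.35 q7 0.687 yaw 2.4752 pos [ 0.6442 -0.1145  0.1749] F [-1.7 -0.2  6. ] M [-0.11   0.397 -0.022] gw 0.148 tau7 -0.482
```

Emit:
move_arm([
  [0, 0, 0],
  [0, 0, 0],
  [0, 0, 0],
], gripper=[0, 0, 0], twist=[0.05, 0.1, 0.1])

```text
t: 9.6
eef_pos: [0.6442, -0.1145, 0.1749]
tool_rot: [0.001, 0.374, 0.927, -0.0]
contact_force: [-1.2, -0.3, 7.2]
gripper_width: 0.146
```

```bash
python3 s.py
```

```text
t 9.6 q7 0.6 yaw 2.3753 pos [ 0.6442 -0.1145  0.1749] F [-1.2 -0.3  7.2] M [-0.177  0.425 -0.042] gw 0.146 tau7 -0.482
```

Emit:
move_arm([
  [0, 0, 0],
  [0, 0, 0],
  [0, 0, 0],
], gripper=[0, 0, 0], twist=[0.05, 0.1, 0.1])

```text
t: 9.85
eef_pos: [0.6442, -0.1145, 0.1749]
tool_rot: [0.001, 0.42, 0.908, -0.0]
contact_force: [-2.3, 0.2, 6.5]
gripper_width: 0.152
```

```bash
python3 s.py
```

```text
t 9.85 q7 0.513 yaw 2.2752 pos [ 0.6442 -0.1145  0.1749] F [-2.3  0.2  6.5] M [-0.167  0.439 -0.035] gw 0.152 tau7 -0.481
```

Emit:
move_arm([
  [0, 0, 0],
  [0, 0, 0],
  [0, 0, 0],
], gripper=[0, 0, 0], twist=[0.05, 0.08, 0.08])

```text
t: 10.1
eef_pos: [0.6442, -0.1145, 0.1749]
tool_rot: [0.001, 0.455, 0.89, -0.0]
contact_force: [-2.5, -0.5, 7.0]
gripper_width: 0.15
```

```bash
python3 s.py
```

```text
t 10.1 q7 0.445 yaw 2.1962 pos [ 0.6442 -0.1145  0.1749] F [-2.5 -0.5  7. ] M [-0.157  0.483 -0.035] gw 0.15 tau7 -0.296
```

Emit:
move_arm([
  [0, 0, 0],
  [0, 0, 0],
  [0, 0, 0],
], gripper=[0, 0, 0], twist=[0.04, 0.08, 0.08])

```text
t: 10.35
eef_pos: [0.6441, -0.1145, 0.1749]
tool_rot: [0.001, 0.491, 0.871, -0.0]
contact_force: [-1.8, -0.6, 7.0]
gripper_width: 0.149
```

```bash
python3 s.py
```

```text
t 10.35 q7 0.375 yaw 2.1158 pos [ 0.6441 -0.1145  0.1749] F [-1.8 -0.6  7. ] M [-0.179  0.444 -0.022] gw 0.149 tau7 -0.371
```

Emit:
move_arm([
  [0, 0, 0],
  [0, 0, 0],
  [0, 0, 0],
], gripper=[0, 0, 0], twist=[0.04, 0.08, 0.08])

```text
t: 10.6
eef_pos: [0.6441, -0.1145, 0.1749]
tool_rot: [0.001, 0.525, 0.851, -0.0]
contact_force: [-2.0, -1.1, 6.9]
gripper_width: 0.147
```

```bash
python3 s.py
```

```text
t 10.6 q7 0.306 yaw 2.0358 pos [ 0.6441 -0.1145  0.1749] F [-2.  -1.1  6.9] M [-0.12   0.466 -0.032] gw 0.147 tau7 -0.371
```

Emit:
move_arm([
  [0, 0, 0],
  [0, 0, 0],
  [0, 0, 0],
], gripper=[0, 0, 0], twist=[0.04, 0.08, 0.08])

```text
t: 10.85
eef_pos: [0.6441, -0.1146, 0.1749]
tool_rot: [0.0, 0.559, 0.829, -0.0]
contact_force: [-1.3, -0.6, 7.3]
gripper_width: 0.146
```

```bash
python3 s.py;python3 - <<'E'
from h import *
im=read_camera("top");cv2.imwrite("pics/t6.png",cv2.resize(im["pixels"][140:290,220:420,::-1],None,fx=4,fy=4,interpolation=cv2.INTER_CUBIC))
E
```

```text
t 10.85 q7 0.236 yaw 1.9557 pos [ 0.6441 -0.1146  0.1749] F [-1.3 -0.6  7.3] M [-0.144  0.531 -0.08 ] gw 0.146 tau7 -0.37
```

View pics/t6.png

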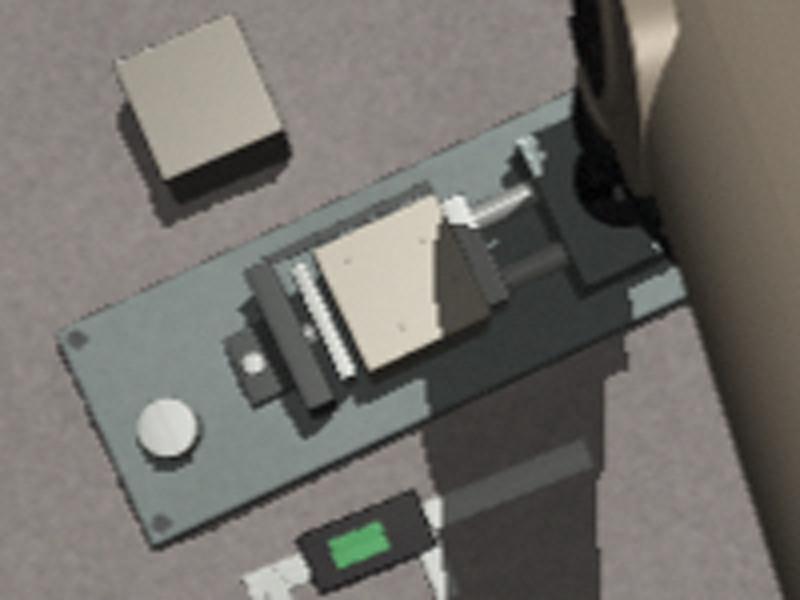

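Top view: the cube has advanced (front edge from (325,245) to (316,255)), and a small gap to the pad at (300,265) remains. I carry on.

Emit:
move_arm([
  [0, 0, 0],
  [0, 0, 0],
  [0, 0, 0],
], gripper=[0, 0, 0], twist=[0.04, 0.08, 0.08])

```text
t: 11.15
eef_pos: [0.6441, -0.1146, 0.1749]
tool_rot: [0.0, 0.591, 0.806, -0.0]
contact_force: [-1.9, -0.3, 7.0]
gripper_width: 0.15
```

```bash
python3 s.py
```

```text
t 11.15 q7 0.167 yaw 1.8758 pos [ 0.6441 -0.1146  0.1749] F [-1.9 -0.3  7. ] M [-0.192  0.498 -0.084] gw 0.15 tau7 -0.37
```

Emit:
move_arm([
  [0, 0, 0],
  [0, 0, 0],
  [0, 0, 0],
], gripper=[0, 0, 0], twist=[0.04, 0.08, 0.08])

```text
t: 11.4
eef_pos: [0.6441, -0.1145, 0.1749]
tool_rot: [0.0, 0.623, 0.782, -0.0]
contact_force: [-2.0, -0.7, 6.7]
gripper_width: 0.149
```

```bash
python3 s.py
```

```text
t 11.4 q7 0.098 yaw 1.7958 pos [ 0.6441 -0.1145  0.1749] F [-2.  -0.7  6.7] M [-0.151  0.535 -0.045] gw 0.149 tau7 -0.369
```

Emit:
move_arm([
  [0, 0, 0],
  [0, 0, 0],
  [0, 0, 0],
], gripper=[0, 0, 0], twist=[0.04, 0.08, 0.08])

```text
t: 11.65
eef_pos: [0.6441, -0.1146, 0.1749]
tool_rot: [0.0, 0.654, 0.756, -0.0]
contact_force: [-1.9, -0.4, 6.7]
gripper_width: 0.151
```

```bash
python3 s.py
```

```text
t 11.65 q7 0.029 yaw 1.7158 pos [ 0.6441 -0.1146  0.1749] F [-1.9 -0.4  6.7] M [-0.137  0.537 -0.008] gw 0.151 tau7 -0.369
```

Emit:
move_arm([
  [0, 0, 0],
  [0, 0, 0],
  [0, 0, 0],
], gripper=[0, 0, 0], twist=[0.04, 0.08, 0.08])

```text
t: 11.9
eef_pos: [0.6441, -0.1146, 0.1749]
tool_rot: [0.0, 0.684, 0.73, -0.0]
contact_force: [-2.3, -1.0, 7.3]
gripper_width: 0.144
```

```bash
python3 s.py
```

```text
t 11.9 q7 -0.04 yaw 1.6358 pos [ 0.6441 -0.1146  0.1749] F [-2.3 -1.   7.3] M [-0.176  0.6   -0.046] gw 0.144 tau7 -0.369
```

Emit:
move_arm([
  [0, 0, 0],
  [0, 0, 0],
  [0, 0, 0],
], gripper=[0, 0, 0], twist=[0.04, 0.08, 0.08])

```text
t: 12.15
eef_pos: [0.644, -0.1146, 0.1749]
tool_rot: [0.0, 0.712, 0.702, -0.0]
contact_force: [-2.0, -0.7, 7.2]
gripper_width: 0.145
```

```bash
python3 s.py;python3 - <<'E'
from h import *
im=read_camera("top");cv2.imwrite("pics/t7.png",cv2.resize(im["pixels"][140:290,220:420,::-1],None,fx=4,fy=4,interpolation=cv2.INTER_CUBIC))
E
```

```text
t 12.15 q7 -0.109 yaw 1.5558 pos [ 0.644  -0.1146  0.1749] F [-2.  -0.7  7.2] M [-0.122  0.595 -0.007] gw 0.145 tau7 -0.368
```

View pics/t7.png

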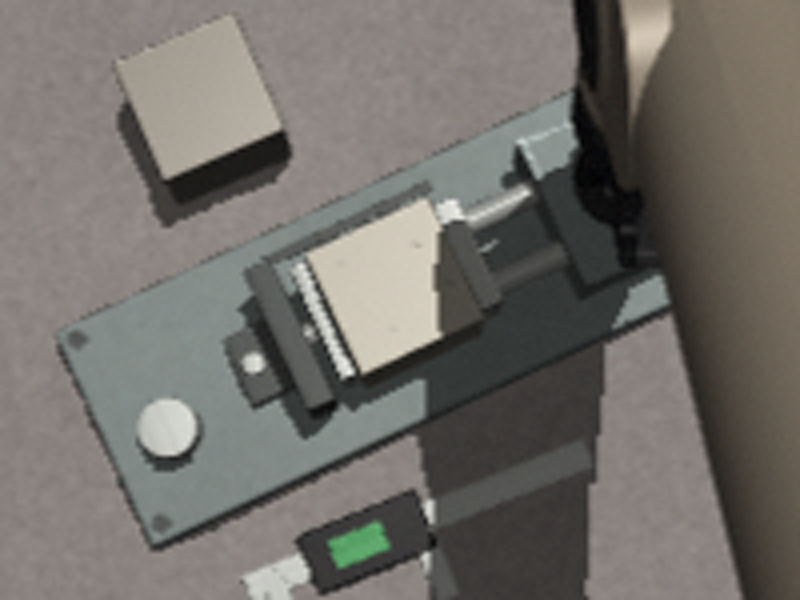

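The cube's front edge (305,255) is almost at the pad. I continue with smaller steps.

Emit:
move_arm([
  [0, 0, 0],
  [0, 0, 0],
  [0, 0, 0],
], gripper=[0, 0, 0], twist=[0.04, 0.08, 0.08])

```text
t: 12.45
eef_pos: [0.644, -0.1146, 0.1749]
tool_rot: [0.0, 0.74, 0.673, -0.0]
contact_force: [-1.6, -0.4, 7.8]
gripper_width: 0.15
```

```bash
python3 s.py
```

```text
t 12.45 q7 -0.178 yaw 1.4758 pos [ 0.644  -0.1146  0.1749] F [-1.6 -0.4  7.8] M [-0.134  0.597 -0.098] gw 0.15 tau7 -0.368
```

Emit:
move_arm([
  [0, 0, 0],
  [0, 0, 0],
  [0, 0, 0],
], gripper=[0, 0, 0], twist=[0.04, 0.08, 0.08])

```text
t: 12.7
eef_pos: [0.644, -0.1145, 0.1749]
tool_rot: [0.0, 0.766, 0.643, 0.0]
contact_force: [-2.1, 0.1, 8.0]
gripper_width: 0.146
```

```bash
python3 s.py
```

```text
t 12.7 q7 -0.247 yaw 1.3959 pos [ 0.644  -0.1145  0.1749] F [-2.1  0.1  8. ] M [-0.137  0.585  0.041] gw 0.146 tau7 -0.385
```

Emit:
move_arm([
  [0, 0, 0],
  [0, 0, 0],
  [0, 0, 0],
], gripper=[0, 0, 0], twist=[0.04, 0.08, 0.08])

```text
t: 12.95
eef_pos: [0.644, -0.1145, 0.1749]
tool_rot: [0.0, 0.791, 0.612, -0.0]
contact_force: [-2.3, -0.4, 7.4]
gripper_width: 0.147
```

```bash
python3 s.py
```

```text
t 12.95 q7 -0.315 yaw 1.3161 pos [ 0.644  -0.1145  0.1749] F [-2.3 -0.4  7.4] M [-0.193  0.594  0.048] gw 0.147 tau7 -0.46
```

Emit:
move_arm([
  [0, 0, 0],
  [0, 0, 0],
  [0, 0, 0],
], gripper=[0, 0, 0], twist=[0.04, 0.08, 0.08])

```text
t: 13.2
eef_pos: [0.644, -0.1145, 0.1749]
tool_rot: [0.0, 0.815, 0.58, -0.0]
contact_force: [-2.2, -1.4, 6.7]
gripper_width: 0.143
```

```bash
python3 s.py
```

```text
t 13.2 q7 -0.384 yaw 1.2362 pos [ 0.644  -0.1145  0.1749] F [-2.2 -1.4  6.7] M [-0.131  0.647  0.083] gw 0.143 tau7 -0.536
```

Emit:
move_arm([
  [0, 0, 0],
  [0, 0, 0],
  [0, 0, 0],
  [0, 0, 0],
], gripper=[0, 0, 0, 0], twist=[0.04, 0.04, 0.04, 0.04])

```text
t: 13.53
eef_pos: [0.644, -0.1146, 0.1749]
tool_rot: [0.0, 0.826, 0.564, 0.0]
contact_force: [-2.5, -1.1, 7.5]
gripper_width: 0.145
```

```bash
python3 s.py
```

```text
t 13.53 q7 -0.417 yaw 1.1981 pos [ 0.644  -0.1146  0.1749] F [-2.5 -1.1  7.5] M [-0.079  0.595  0.16 ] gw 0.145 tau7 -0.118
```

Emit:
move_arm([
  [0, 0, 0],
  [0, 0, 0],
  [0, 0, 0],
  [0, 0, 0],
  [0, 0, 0],
], gripper=[0, 0, 0, 0, 0], twist=[0.03, 0.05, 0.05, 0.05, 0.05])

```text
t: 13.95
eef_pos: [0.644, -0.1145, 0.1749]
tool_rot: [0.0, 0.84, 0.543, -0.0]
contact_force: [-2.0, 0.4, 7.8]
gripper_width: 0.144
```

```bash
python3 s.py
python3 - <<'E'
from h import *
im=read_camera("top");a=cv2.resize(im["pixels"][140:290,220:420,::-1],None,fx=4,fy=4,interpolation=cv2.INTER_CUBIC)
cv2.imwrite("pics/t8.png",a)
E
python3 s.py
```

```text
t 13.95 q7 -0.46 yaw 1.1484 pos [ 0.644  -0.1145  0.1749] F [-2.   0.4  7.8] M [-0.121  0.622  0.178] gw 0.144 tau7 -0.201
t 14.0 q7 -0.46 yaw 1.1483 pos [ 0.644  -0.1145  0.1749] F [-2.9 -0.3  7.7] M [-0.114  0.615  0.192] gw 0.147 tau7 -0.2
```

View pics/t8.png

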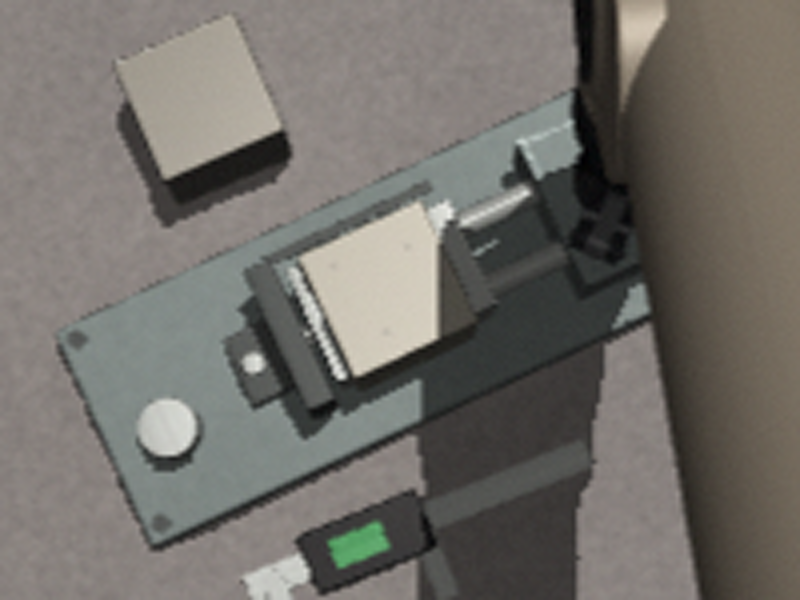

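Seated and square in the picture, with the moment about 0.19 raw (about 0.27 against the free-running reading). I let go.

Emit:
move_arm([
  [0, 0, 0],
  [0, 0, 0],
  [0, 0, 0],
  [0, 0, 0],
  [0, 0, 0],
], gripper=[0.6, 0.6, 0.6, 0.6, 0.6], twist=[0, 0, 0, 0, 0])

```text
t: 14.42
eef_pos: [0.6438, -0.1143, 0.1737]
tool_rot: [-0.0, 0.84, 0.543, -0.0]
contact_force: [-0.2, -0.0, 0.2]
gripper_width: 0.602
```

```bash
python3 s.py;python3 - <<'E'
from h import *
im=read_camera("wrist");cv2.imwrite("pics/w9.png",im["pixels"][:,:,::-1])
E
```

```text
t 14.42 q7 -0.461 yaw 1.1471 pos [ 0.6438 -0.1143  0.1737] F [-0.2 -0.   0.2] M [0.03  0.004 0.002] gw 0.602 tau7 0.003
```

View pics/w9.png

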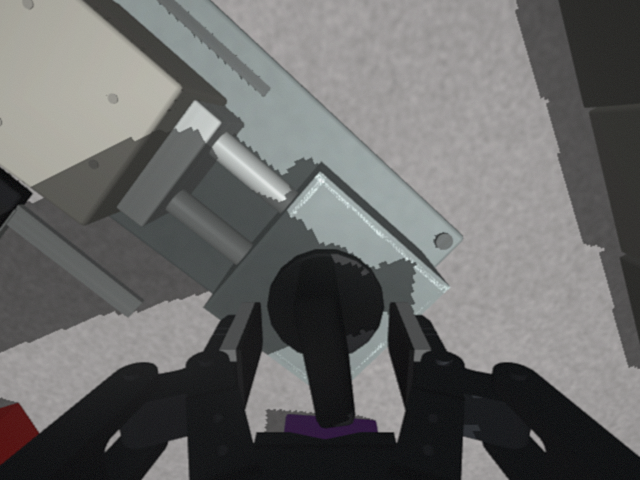

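Opened; the bar sprang back only about 0.1 rad, as expected, and the jaw stays against the cube. I retreat straight up.

Emit:
move_arm([
  [0, 0, -1.5],
  [0, 0, -4],
  [0, 0, -8],
  [0, 0, -12],
  [0, 0, -14],
], gripper=[0.7, 0.7, 0.7, 0.7, 0.7], twist=[0, 0, 0, 0, 0])

```text
t: 14.88
eef_pos: [0.6453, -0.1144, 0.3192]
tool_rot: [0.002, 0.84, 0.542, 0.003]
contact_force: [1.7, 0.6, 1.6]
gripper_width: 0.696
```

Emit:
move_arm([
  [0, 0, -2],
  [0, 0, -2],
  [0, 0, -2],
  [0, 0, -2],
], gripper=[0.7, 0.7, 0.7, 0.7], twist=[0, 0, 0, 0])

```text
t: 15.22
eef_pos: [0.6434, -0.1144, 0.3328]
tool_rot: [-0.0, 0.84, 0.542, -0.001]
contact_force: [0.4, -0.4, -0.3]
gripper_width: 0.702
```

```bash
python3 s.py;python3 - <<'E'
from h import *
im=read_camera("wrist");cv2.imwrite("pics/w10.png",im["pixels"][:,:,::-1])
im=read_camera("scene");u=proj(im,[.59,0,.06]).astype(int)
cv2.imwrite("pics/s10.png",cv2.resize(im["pixels"][u[1]-75:u[1]+75,u[0]-100:u[0]+100,::-1],None,fx=4,fy=4,interpolation=cv2.INTER_CUBIC))
E
```

```text
t 15.22 q7 -0.423 yaw 1.1468 pos [ 0.6434 -0.1144  0.3328] F [ 0.4 -0.4 -0.3] M [-0.017 -0.027 -0.035] gw 0.702 tau7 0.002
```

View pics/w10.png

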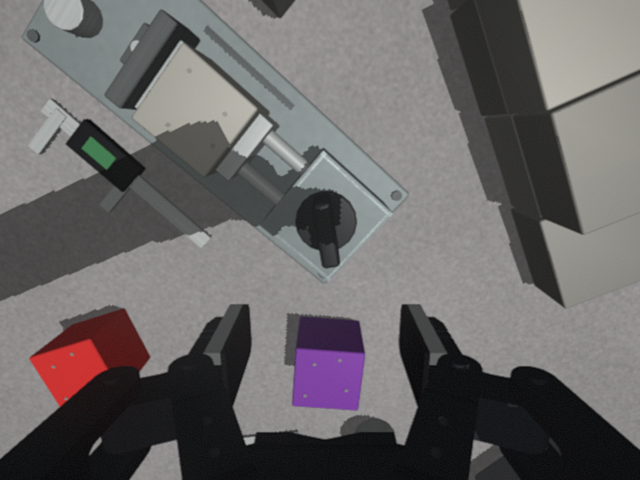

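View pics/s10.png

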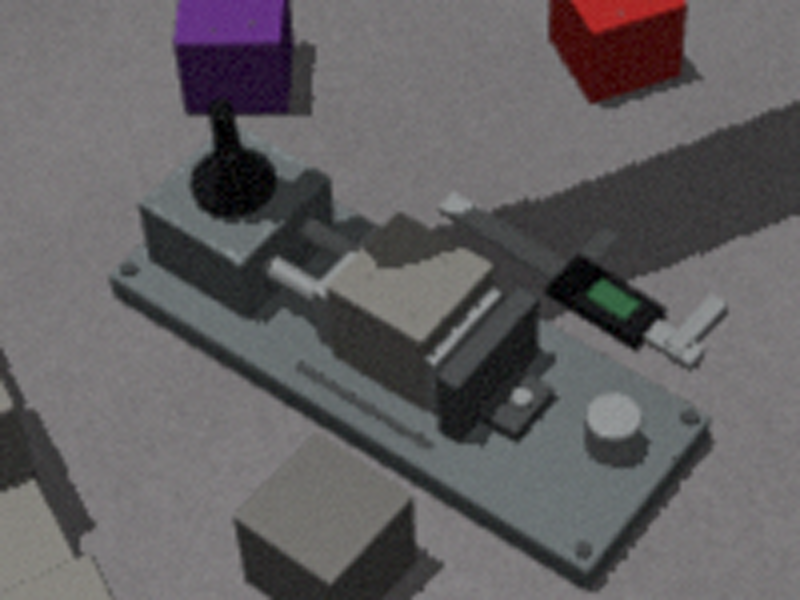

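Both views show the cube square between jaw and pad, the knob free and the other things where they were. I hand in.

```bash
python3 -c "
from station import *
print(hand_in())"
```

```text
the job is handed in; nothing more can be done
None
```

The job is handed in: the cube is nipped square between jaw and backstop pad, and the knob is let go. No verdict came back.

- **Turning:** I broke the knob loose and turned it about 2.4 rad clockwise in a single grip. No regrasp was needed, because I half-turned the gripper before taking hold.
- **Seating:** The cube met the backstop at about 2.16 rad. I stopped about 0.26 rad further on.
- **Letting go:** The bar sprang back about 0.1 rad when released. I then raised the gripper clear.
- **Last checks:** The final wrist and scene pictures show the cube square between jaw and pad. The other things look unmoved, and the gripper touches nothing (force and moment near zero). Everything finished at about 15 s of the 58 s allowed.

**Readings that disagreed:** The wrist moment read about 0.19 N m when I stopped. It had read about -0.04 while the knob ran free, so the true moment was probably about 0.25 N m. From the turn past contact I put the nip at about 20 to 30 N, above the 12 N needed and below the 45 N crush limit. The raw moment alone would give about 13 to 14 N. I could not measure directly how hard the jaw still presses now that the knob is released.

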